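# Tip the galley to line up the printing blocks

### The arm

A 7-joint arm with a two-finger parallel gripper is mounted at the origin on the work surface. World frame = base frame: x ahead of the robot, y to its left, z up, the work surface at z = 0. Lengths are in mm, angles in rad, forces in N, time in s.
With the tool pointing down it reaches from about 425 to 1025 mm from the base axis. Payload 3.6 kg.
Tool frame: the origin (TCP) lies on the centre line of the jaws, within the pads' length; the fingertips stand 19 mm ahead of it and the grasp point (between the pads) is the TCP; z points along the fingers, y is the line along which they close (so a half turn about z gives the same grasp; the last joint's range is limited). The gripper opens to 85 mm and grips with 20 to 120 N. Pads are 22 mm wide; open, the fingers measure 114 mm over their backs; the gripper's body (76 mm by 85 mm) begins 54 mm behind the grasp point. The pads swing forward as they close: fully open they stand 13 mm farther back than shut.
Start: joints at [1.016, 0.591, 0.048, 1.609, -0.033, 0.943, -0.034], TCP at [322.384, -649.383, 250.302] pointing down, gripper open.
Joint ranges: [-2.69, 2.69], [-0.47, 2.24], [-1.27, 1.36], [0.19, 2.51], [-1.53, 4.68], [0.08, 2.07], [-3.09, 3.09]. Speed limits (rad/s): [2.57, 2.57, 3.14, 3.14, 3.14, 3.14, 3.14].

### API

Orientations are given as [roll, pitch, yaw] about the fixed x, y, z axes, in that order (R = Rz(yaw) Ry(pitch) Rx(roll)).
In Python, from plant import bot gives the robot as it stands.
- The arm moves only by the tool jog_arm, never from a script. Its argument "commands" is a list of rows, each a list of 4 numbers: the shift along the tool's x, y, z normalised to -1 to 1, where 1 is 0.08 m, then the turn about the tool's z normalised to -1 to 1, where 1 is 360 degrees. In form: [[dx, dy, dz, spin], ...]. A call has 1 to 8 rows; each row is the pose to reach, as a shift and turn from the pose commanded when the call began, along the tool's axes at that moment, turning the shorter way round; what a row does not reach only later rows make up. A row lasts 1/12 s, in which the tool goes at most 41.7 mm and 7.16 degrees, less where a joint would pass 70% of its speed; a pose out of reach is approached as far as the arm can. A call with a number of a shift or a turn outside -1 to 1 is refused whole. A call with a gripper value outside its range is refused whole. "jaw" is the opening, from -1 (shut) to 1 (fully open), set as the call begins (left out, the last holds). The fingers move at their own pace and stop on an object; "newtons" is the grip in N (left out, the last holds). Time passes only in rows, so rows that repeat a pose let the fingers close. It gives the time, the measured TCP pose, the force, the opening and the grip force at its end, in the units of the state.
- bot.get_obs(): the state, without advancing time (a new reading comes with each control period).
- bot.camera(name): name is "scene" or "top" or "wrist"; returns (picture, depth): 400x640x3 uint8, red, green, blue; 400x640 float32, mm along the optical axis (not along the pixel's ray), 0 where there is no reading.
- bot.camera_info(name): a dict with "fx", "fy", "cx", "cy" (pixels), "camera_from_world" (4x4, takes a point from world to camera coordinates). Camera axes: x right, y up, looking along -z (the intrinsics and any distortion apply to the point x, -y, -z); pixel columns grow to the right and rows downward; lengths in mm; the calibration is good to about 2 mm. A picture is of the moment at which its call begins: read the wrist's pose just before it. camera_info takes no time and is no camera call; for the wrist camera it gives the pose at the moment of the call.
- bot.close_job(): hands the job in; it is judged then, once.
The state is a dict: "time": time; "joints": joint angles; "qd": joint speeds; "tau": joint torques, N m; "ee_pos": TCP position; "eef_rot": TCP orientation; "force": force on the tool from outside, world axes, zero at the start; "torque": the same for the moment, N m; "opening": finger opening in mm; "gripper_force": force on a finger pad.
Only numpy, scipy, OpenCV 4.12 (cv2) and the standard library are available. Lean on these libraries where they do the work, as an engineer would, in place of code of your own. Each camera call takes 0.05 s, during which the arm holds its last target. There are 200 camera calls.

### The job

Lift the galley tray by its leaning red handle, tilting it until all five loose printing blocks have slid down into a single row, flat against the brass fence. Then lower the tray gently until it lies level on its rests again, without letting it drop, and let go. Do not touch the blocks themselves and leave the things around the tray where they stand.

Things in the scene. Friction and masses are not known exactly. Their poses are not given: they have to be found in the camera images.
- tray (a joint): tilt of the hinged tray: 0 = level on its rests, grows as the handle side is lifted, stop at 0.7 rad; level hinge axis on its far, fence side. Tray about 0.9 kg (some 6 N at the handle), lightly damped: drops back if let go. Friction of blocks on tray 0.2 to 0.3: they start sliding at 11 to 17 degrees and are all at the fence soon after 28 degrees (0.5 rad).
- stand: green cast stand that carries the tray, fixed to the table; base plate 200 x 250 x 10 mm, origin at the centre of its underside. Its x axis points from the handle side to the fence side (roughly to the robot's right, slantwise away from it), y along the fence, z up. The level tray's floor top is 56 mm above the table.
- hinge (a point): middle of the tray's hinge axis, 95 mm along the stand's +x from its origin and 50 mm above the table; the axis runs along the stand's y. Does not move with the tray.
- fence (a point): on the tilting tray: foot of the brass fence, middle of its inner face, at floor level (level: 8 mm to -x and 6 mm above the hinge axis); axes are the tray's. From here the steel tray floor reaches 178 mm to -x, to a 6 mm high lip, and 137 mm either way along y, to 22 mm high side walls; the fence is 30 mm high.
- handle (a point): grip point on the red blade handle of the tray: plate 10 mm thick, 30 wide (y), 55 long, beyond the lip on the left as the robot sees it, leaning 30 degrees from the tray's vertical, top outwards (-x). Point: mid width and thickness, 33 mm up from its root, 22 below its top. Level: 232 mm to -x of and 35 above the hinge axis. Axes: the tray's; the lean turns with it.
- block1: loose aluminium printing block with a copper-coloured top, 24 (x) by 32 (y) by 23 mm high, about 50 g, lying on the tray; origin at the centre of its underside. Flat against the fence its origin is 12 mm to -x of point fence.
- block2: loose aluminium printing block with a blue top, 24 (x) by 32 (y) by 23 mm high, about 50 g, lying on the tray; origin at the centre of its underside. Flat against the fence its origin is 12 mm to -x of point fence.
- block3: loose aluminium printing block with a yellow top, 24 (x) by 32 (y) by 23 mm high, about 50 g, lying on the tray; origin at the centre of its underside. Flat against the fence its origin is 12 mm to -x of point fence.
- block4: loose aluminium printing block with a green top, 24 (x) by 32 (y) by 23 mm high, about 50 g, lying on the tray; origin at the centre of its underside. Flat against the fence its origin is 12 mm to -x of point fence.
- block5: loose aluminium printing block with a red top, 24 (x) by 32 (y) by 23 mm high, about 50 g, lying on the tray; origin at the centre of its underside. Flat against the fence its origin is 12 mm to -x of point fence.
- brush_jar: bystander: white and blue pot 68 mm across, 85 mm high, full of brushes, 170 mm high in all; origin under its centre
- ink_tin: bystander: blue ink tin 64 mm across, 50 mm high; origin under its centre
- ink_knife: bystander: ink spatula lying on the table, origin at its middle
- roller: bystander: hand roller, 100 mm rubber roll and wooden handle, lying flat
- wood_bar: bystander: dark wooden bar 240 x 45 x 22 mm
- water_glass: bystander: glass tumbler 72 mm across, 90 mm high

How it is judged (in metres and radians):
On the way:
1. with the tray tilted more than 0.2 rad (11 degrees), all five blocks lie against the fence in one row (value of joint tray above 0.2 rad and x of block1 in the frame of fence between -0.017 and 0 m and z of block1 in the frame of fence between -0.006 and 0.006 m and angle between the x axis of each of block1, block2, block3, block4, block5 and the x axis of fence, either way round below 0.2 rad and x of block2 in the frame of fence between -0.017 and 0 m and z of block2 in the frame of fence between -0.006 and 0.006 m and x of block3 in the frame of fence between -0.017 and 0 m and z of block3 in the frame of fence between -0.006 and 0.006 m and x of block4 in the frame of fence between -0.017 and 0 m and z of block4 in the frame of fence between -0.006 and 0.006 m and x of block5 in the frame of fence between -0.017 and 0 m and z of block5 in the frame of fence between -0.006 and 0.006 m), for 0.2 s.
At the end, for the whole second after the job is handed in: The tray is level on its rests (within 0.03 rad) and released; all five blocks rest on its floor in a single row: each within 5 mm of touching the fence, turned no more than 0.2 rad from square to it, and still (value of joint tray below 0.03 rad and x of block1 in the frame of fence between -0.017 and 0 m and z of block1 in the frame of fence between -0.006 and 0.006 m and angle between the x axis of each of block1, block2, block3, block4, block5 and the x axis of fence, either way round below 0.2 rad and x of block2 in the frame of fence between -0.017 and 0 m and z of block2 in the frame of fence between -0.006 and 0.006 m and x of block3 in the frame of fence between -0.017 and 0 m and z of block3 in the frame of fence between -0.006 and 0.006 m and x of block4 in the frame of fence between -0.017 and 0 m and z of block4 in the frame of fence between -0.006 and 0.006 m and x of block5 in the frame of fence between -0.017 and 0 m and z of block5 in the frame of fence between -0.006 and 0.006 m and linear speed of each of block1, block2, block3, block4, block5 below 0.02 m/s).
It fails at once if a block is touched by the gripper or arm (contact force between any of the fingers, the arm and block1 above 0.5 N or contact force between any of the fingers, the arm and block2 above 0.5 N or contact force between any of the fingers, the arm and block3 above 0.5 N or contact force between any of the fingers, the arm and block4 above 0.5 N or contact force between any of the fingers, the arm and block5 above 0.5 N).
It fails at once if the tray is dropped: it falls faster than 1.5 rad/s (velocity of joint tray below -1.5 rad/s).
It fails at once if a bystander is pushed more than 25 mm or a standing one is tipped (distance of any of brush_jar, ink_tin, ink_knife, roller, wood_bar, water_glass from where it was at the start of the episode above 0.025 m or angle between any of brush_jar, ink_tin, ink_knife, roller, wood_bar, water_glass's own z axis and vertical above 0.4 rad).
It also fails if it takes over 48 s, if anything falls off the work surface, if the arm or the gripper's body presses on something with over 40 N, if the wrist force passes 120 N, or if a joint passes its speed limit or range.

## Working session

There is one attempt and no reset: what is moved stays moved. The work goes in short steps, Python scripts to look and compute and a tool call to move; the robot and the scene stay as the last step left them, time stands still between calls to the robot, and variables do not carry over. Pictures are saved under pics/ and viewed, at most 10 in all, crops included, and the job is handed in when it is done.

Besides the shell and the picture viewer there is one more tool, called after ">>>" as name([rows], argument=value, ...), one row to a line, values as JSON. jog_arm: Moves the arm, as the interface text tells. Its arguments: {"type":"object","properties":{"commands":{"type":"array","items":{"type":"array","items":{"type":"number","minimum":-1,"maximum":1}}},"jaw":{"type":"number"},"newtons":{"type":"number"}},"required":["commands"]}

```bash
ls; mkdir -p pics
python3 - <<'E'
from plant import bot
import cv2,numpy as np
o=bot.get_obs();print(o)
for n in("scene","top"):
    im,d=bot.camera(n);i=bot.camera_info(n);print(n,i)
    cv2.imwrite(f"pics/{n}0.png",im[:,:,::-1]);np.savez(f"{n}0.npz",im=im,d=d,M=i["camera_from_world"],k=[i[a] for a in("fx","fy","cx","cy")])
E
```

```text
pics
{'time': 0.0, 'joints': array([ 1.01648468,  0.59211295,  0.0482778 ,  1.60982388, -0.03331259,
        0.94267028, -0.03369552]), 'qd': array([-0.0011697 ,  0.00038203,  0.00114555,  0.00128259,  0.00080175,
        0.00086644, -0.00125   ]), 'tau': array([-6.51111695e-04, -5.48693669e+01,  1.54608205e+00, -1.98126304e+01,
        9.32653842e-03,  8.70091404e-03,  4.46917383e-06]), 'ee_pos': array([ 322.06834437, -648.67038614,  249.14416954]), 'eef_rot': array([-3.13938501e+00,  1.02652936e-04,  4.60907635e-01]), 'force': array([ 0.1565532 , -0.39181848, -0.55579424]), 'torque': array([-0.02850267,  0.00719438,  0.01488731]), 'gripper_force': 0.0, 'opening': 85.62301893773228}
scene {'fx': 429.1905768148849, 'fy': 429.1905768148849, 'cx': 321.2262244853065, 'cy': 206.69355340571548, 'camera_from_world': array([[-7.69416804e-01,  6.38701596e-01, -7.61933158e-03,
         4.49789726e+02],
       [-4.26245476e-01, -5.04522738e-01,  7.50847255e-01,
         1.47060874e+02],
       [ 4.75723214e-01,  5.80962201e-01,  6.60431938e-01,
        -1.48275659e+03],
       [ 0.00000000e+00,  0.00000000e+00,  0.00000000e+00,
         1.00000000e+00]])}
top {'fx': 389.00498702436914, 'fy': 389.00498702436914, 'cx': 320.1232318376023, 'cy': 188.5621872871078, 'camera_from_world': array([[-2.95647346e-02, -9.99471797e-01, -1.34927191e-02,
        -1.00907323e+01],
       [ 9.82659282e-01, -3.15340973e-02,  1.82719282e-01,
        -5.49904294e+02],
       [-1.83048250e-01, -7.85669854e-03,  9.83072536e-01,
        -1.25194673e+03],
       [ 0.00000000e+00,  0.00000000e+00,  0.00000000e+00,
         1.00000000e+00]])}
```

View pics/top0.png

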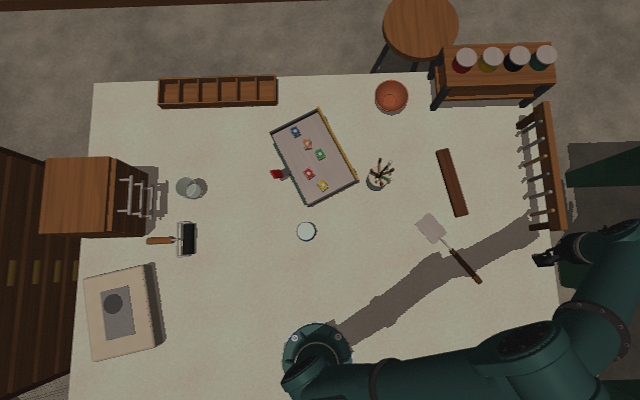

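View pics/scene0.png

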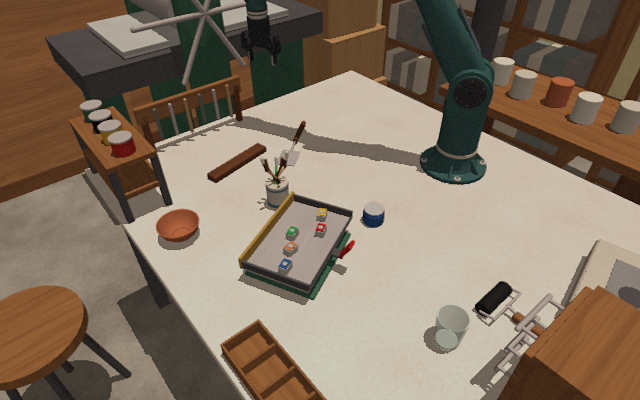

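```bash
cat > h.py <<'E'
import numpy as np,cv2
def load(n):
    f=np.load(n+".npz");return f["im"],f["d"],f["M"],f["k"]
def cloud(d,M,k):
    v,u=np.mgrid[:d.shape[0],:d.shape[1]]
    p=np.stack([(u-k[2])/k[0]*d,-(v-k[3])/k[1]*d,-d],-1)
    return (p-M[:3,3])@M[:3,:3]   # R^T (p-t)
def mask(im,h0,h1,s,v):
    q=cv2.cvtColor(im,cv2.COLOR_RGB2HSV).astype(int)
    h=q[...,0];m=(h>=h0)&(h<=h1) if h0<=h1 else (h>=h0)|(h<=h1)
    return m&(q[...,1]>=s)&(q[...,2]>=v)
E
python3 - <<'E'
from h import *
for n,hb,fb in(("top0",(268,165,292,184),(310,100,365,190)),("scene0",(330,235,358,262),(236,190,300,272))):
    im,d,M,k=load(n);P=cloud(d,M,k)
    def rep(t,m,b):
        z=np.zeros(m.shape,bool);z[b[1]:b[3],b[0]:b[2]]=1;m=m&z&(d>0)
        p=P[m];print(n,t,len(p),"med",np.median(p,0).round(1),"min",p.min(0).round(1),"max",p.max(0).round(1));return p
    rep("handle",mask(im,170,6,150,60),hb)
    p=rep("brass",mask(im,17,30,120,80),fb)
    top=p[np.abs(p[:,2]-86)<6];c=top.mean(0);w=np.linalg.svd(top[:,:2]-c[:2])[2][0];t=(top[:,:2]-c[:2])@w
    print(" fence top",len(top),c.round(1),"dir",np.degrees(np.arctan2(w[1],w[0])).round(2),"ends",t.min(),t.max())
    x=slice(265,365) if n=="top0" else slice(235,360); y=slice(100,215) if n=="top0" else slice(185,300)
    big=cv2.resize(im[y,x][:,:,::-1],None,fx=5,fy=5,interpolation=cv2.INTER_NEAREST);cv2.imwrite(f"pics/{n}c.png",big)
E
```

```text
top0 handle 78 med [596.9 113.8  91.9] min [581.9  95.5  63.9] max [612.7 130.2 111.4]
top0 brass 245 med [665.9 -75.6  84.2] min [ 541.4 -151.7   70.7] max [823.7 -20.7  91.8]
 fence top 179 [689.  -86.7  85.7] dir -158.26 ends -147.88386494697656 134.65487757808796
scene0 handle 92 med [606.1 121.9  89.6] min [583.4 100.1  59.8] max [615.7 135.6 106.6]
scene0 brass 625 med [709.8 -76.1  80.2] min [ 563.2 -189.5   14.6] max [825.3 -20.5  91.2]
 fence top 318 [706.5 -79.7  85.7] dir 25.92 ends -155.0757923302223 131.17138070946964
```

View pics/top0c.png

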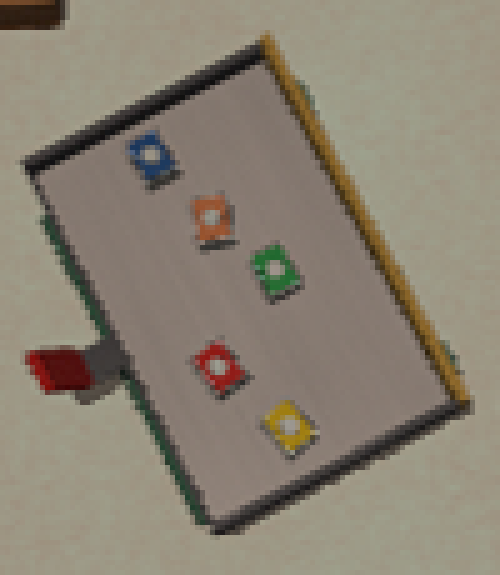

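```bash
cat >> h.py <<'E'
def cast(uv,z,M,k):
    uv=np.atleast_2d(uv).astype(float);R=M[:3,:3];C=-R.T@M[:3,3]
    r=np.stack([(uv[:,0]-k[2])/k[0],-(uv[:,1]-k[3])/k[1],-np.ones(len(uv))],1)@R
    return C+r*((z-C[2])/r[:,2])[:,None]
E
python3 - <<'E'
from h import *
im,d,M,k=load("top0")
c=cast([(318.2,107.5),(358.2,180.3)],86,M,k)
o=lambda a:np.degrees(np.arctan2(*(a[0]-a[1])[[1,0]]))
print("fence top ends",c.round(1),o(c),np.linalg.norm(c[0]-c[1]))
# walls top edges (z 78): outer far-left corner and near-left corner
w=cast([(269.5,132.5),(308,206)],78,M,k);print("walls left ends",w.round(1),o(w),np.linalg.norm(w[0]-w[1]))
m=mask(im,17,30,120,80);z=np.zeros(m.shape,bool);z[106:182,315:360]=1
v,u=np.nonzero(m&z);q=cast(np.stack([u+.0,v],1),86,M,k)
l=cv2.fitLine(q[:,:2].astype(np.float32),cv2.DIST_HUBER,0,.01,.01).ravel();print("fit",l,np.degrees(np.arctan2(l[1],l[0])))
# blocks
for n,h in(("copper",(4,12)),("blue",(105,125)),("yellow",(20,30)),("green",(50,80)),("red",(172,3))):
    b=mask(im,*h,120,90);zz=np.zeros(b.shape,bool);zz[120:195,290:330]=1
    N,_,st,ce=cv2.connectedComponentsWithStats((b&zz).astype(np.uint8));i=1+st[1:,4].argmax()
    print(n,st[i,4],ce[i].round(1),cast(ce[i],79,M,k).round(1))
for n,hb in(("top0",(268,165,292,184)),("scene0",(330,235,358,262))):
    im,d,M,k=load(n);P=cloud(d,M,k);z=np.zeros(d.shape,bool);z[hb[1]:hb[3],hb[0]:hb[2]]=1
    p=P[mask(im,170,6,150,60)&z]
    for a in range(60,115,8):
        s=p[(p[:,2]>=a)&(p[:,2]<a+8)]
        if len(s):print(n,a,len(s),s.mean(0).round(1))
E
```

```text
fence top ends [[ 822.1  -29.1   86. ]
 [ 566.2 -152.4   86. ]] 25.724606901495534 284.0903882562195
walls left ends [[742.  137.8  78. ]
 [487.9  13.9  78. ]] 25.992818149211562 282.7059485542474
fit [ 9.0073431e-01  4.3437049e-01  6.9498993e+02 -8.8487564e+01] 25.745243
copper 36 [307.  143.2] [[699.7  12.   79. ]]
blue 12 [295.8 132.8] [[737.4  48.8  79. ]]
yellow 45 [322.2 184.6] [[557.2 -34.5  79. ]]
green 14 [318.6 151. ] [[671.5 -25.9  79. ]]
red 42 [308.4 173. ] [[597.7   9.9  79. ]]
top0 60 4 [598.4  99.4  65.2]
top0 68 13 [602.9 104.2  72.2]
top0 76 13 [598.  107.4  80.5]
top0 84 9 [595.7 112.1  88.6]
top0 92 16 [596.5 116.9  95.9]
top0 100 21 [593.6 122.8 103.2]
top0 108 2 [595.9 124.4 109.9]
scene0 60 13 [611.1 109.8  65. ]
scene0 68 10 [608.5 113.1  72.1]
scene0 76 13 [607.  116.5  80.3]
scene0 84 11 [604.6 120.2  87.8]
scene0 92 15 [604.1 125.8  95.9]
scene0 100 28 [596.2 128.6 104.5]
```

>>> jog_arm([
  [0.3,-0.3,-0.3,0],
  [0.65,-0.6,-0.5,0],
  [1,-0.96,-0.5,0],
  [1,-0.96,-0.5,0],
], jaw=1)

```text
time: 0.43
ee_pos: [365.4, -535.9, 290.6]
eef_rot: [-3.136, -0.006, 0.471]
force: [0.7, 1.3, -0.9]
opening: 85.4
gripper_force: 0.0
```

>>> jog_arm([
  [0.33,-0.32,0,0],
  [0.67,-0.64,0,0],
  [1,-0.96,0,0],
  [1,-0.96,0,0],
])

```text
time: 0.77
ee_pos: [401.3, -431.5, 289.4]
eef_rot: [-3.135, -0.004, 0.472]
force: [1.0, 1.2, 0.3]
opening: 85.2
gripper_force: 0.0
```

>>> jog_arm([
  [0.33,-0.32,0,0],
  [0.67,-0.64,0,0],
  [1,-0.96,0,0],
  [1,-0.96,0,0],
])

```text
time: 1.1
ee_pos: [438.1, -327.6, 289.7]
eef_rot: [-3.136, -0.003, 0.473]
force: [0.9, 0.5, -0.2]
opening: 85.4
gripper_force: 0.0
```

>>> jog_arm([
  [0.33,-0.32,0,0],
  [0.67,-0.64,0,0],
  [1,-0.96,0,0],
  [1,-0.96,0,0],
])

```text
time: 1.43
ee_pos: [475.3, -223.6, 290.0]
eef_rot: [-3.137, -0.003, 0.473]
force: [0.9, 0.3, -0.8]
opening: 85.2
gripper_force: 0.0
```

>>> jog_arm([
  [0.33,-0.32,0,0],
  [0.67,-0.64,0,0],
  [1,-0.96,0,0],
  [1,-0.96,0,0],
])

```text
time: 1.77
ee_pos: [512.7, -119.1, 290.3]
eef_rot: [-3.138, -0.004, 0.473]
force: [0.6, 0.6, -0.1]
opening: 85.3
gripper_force: 0.0
```

>>> jog_arm([
  [0.33,-0.32,0,0],
  [0.67,-0.64,0,0],
  [1,-0.96,0,0],
  [1,-0.96,0,0],
])

```text
time: 2.1
ee_pos: [550.0, -14.4, 290.4]
eef_rot: [-3.138, -0.005, 0.473]
force: [-0.2, 0.8, -0.1]
opening: 85.3
gripper_force: 0.0
```

>>> jog_arm([
  [0.33,-0.32,0,-0.019],
  [0.67,-0.64,0,-0.038],
  [1,-0.96,0,-0.057],
  [1,-0.96,0,-0.075],
  [1,-0.96,0,-0.094],
  [1,-0.96,0,-0.113],
  [1,-0.96,0,-0.124],
  [1,-0.96,0,-0.124],
])

```text
time: 2.77
ee_pos: [584.8, 80.2, 289.7]
eef_rot: [-3.14, 0.001, 1.241]
force: [-0.3, -0.7, 0.8]
opening: 85.5
gripper_force: 0.0
```

>>> jog_arm([
  [0,0,0,-0.019],
  [0,0,0,-0.038],
  [0,0,0,-0.057],
  [0,0,0,-0.075],
  [0,0,0,-0.094],
  [0,0,0,-0.113],
  [0,0,0,-0.124],
  [0,0,0,-0.124],
])

```text
time: 3.43
ee_pos: [584.8, 80.2, 289.9]
eef_rot: [-3.141, -0.0, 2.018]
force: [-0.6, 0.3, 0.6]
opening: 85.4
gripper_force: 0.0
```

Run:
```python
from plant import bot
from h import *
o=bot.get_obs();print(o["ee_pos"],o["eef_rot"],o["joints"])
i=bot.camera_info("wrist");im,d=bot.camera("wrist")
cv2.imwrite("pics/w1.png",im[:,:,::-1]);M=i["camera_from_world"];k=[i[a] for a in("fx","fy","cx","cy")];np.savez("w1.npz",im=im,d=d,M=M,k=k)
P=cloud(d,M,k);m=mask(im,170,6,150,60)&(d>0);p=P[m]
N,L,st,ce=cv2.connectedComponentsWithStats(m.astype(np.uint8))
for j in range(1,N):
    if st[j,4]>60:
        q=P[L==j];q=q[abs(q[:,2]-85)<40];print(st[j],np.median(q,0).round(1),q.min(0).round(1),q.max(0).round(1))
```

```text
[584.83454024  80.23000277 289.88741379] [-3.14073427e+00 -4.04593081e-04  2.01796903e+00] [ 0.16505111  0.41784201 -0.51089485  1.86420265  0.25087845  0.92416901
 -0.01460307]
[332 141  27  21 325] [594.3 121.  104.3] [578.2  95.1  64.4] [614.8 133.6 107.6]
[295 215  23  17 164] [596.4  10.5  80.4] [580.6  -5.6  78.4] [611.9  25.6  81.9]
```

View pics/w1.png

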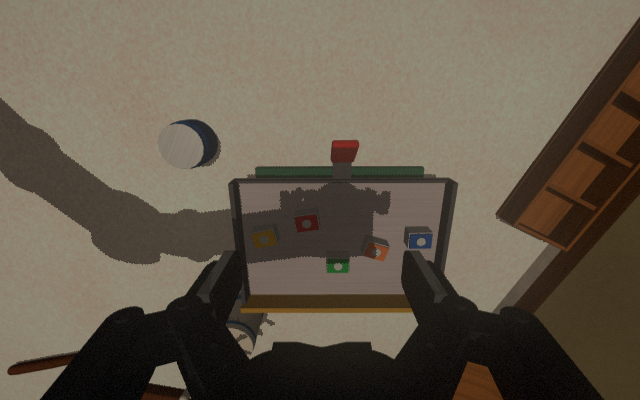

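Run:
```python
from h import *
im,d,M,k=load("w1");P=cloud(d,M,k);m=mask(im,170,6,150,60)&(d>0);m[190:]=0
p=P[m];a=np.radians(-64.2);X=np.array([np.cos(a),np.sin(a)]);Y=np.array([-X[1],X[0]])
s=p[:,:2]@X,p[:,:2]@Y
print("y range",s[1].min(),s[1].max(),"x",s[0].min(),s[0].max())
for lo in range(60,110,5):
    q=(p[:,2]>=lo)&(p[:,2]<lo+5)
    if q.any():print(lo,q.sum(),"x",s[0][q].min().round(1),s[0][q].max().round(1),"y",s[1][q].min().round(1),s[1][q].max().round(1))
t=p[p[:,2]>98].mean(0);print(t)
b=mask(im,17,30,120,60)&(d>0);b[:290]=0;b[315:]=0;f=P[b];f=f[abs(f[:,2]-86)<3];print("fence",len(f),f.mean(0),(f[:,:2]@X).min(),(f[:,:2]@X).max(),(f[:,:2]@Y).min(),(f[:,:2]@Y).max())
for T in((584.8,80.2),(596.5,115)):print(np.dot(T,X),np.dot(T,Y))
```

```text
y range 572.7734064972099 601.3000213945054 x 141.47331327601674 172.08633266105846
60 3 x 172.0 172.1 y 574.4 599.7
65 27 x 169.8 171.9 y 575.5 599.2
70 16 x 166.1 169.5 y 574.0 598.5
75 20 x 163.9 166.1 y 575.1 597.1
80 18 x 160.6 162.5 y 574.9 598.4
85 13 x 157.3 160.6 y 577.1 597.2
90 15 x 154.1 157.3 y 574.3 596.0
95 11 x 152.3 154.0 y 576.6 599.3
100 94 x 141.5 152.2 y 572.8 601.3
105 115 x 141.5 149.1 y 573.8 601.3
[591.66456661 124.45874885 104.94579958]
fence 932 [677.66900662 -97.12702586  87.20028682] 377.3665058026775 387.4332807795424 445.40734900598005 690.2058163472717
182.3175814464812 561.4119516856634
156.0786920643411 587.091723569226
```

>>> jog_arm([
  [0.33,0.32,0.2,0],
  [0.33,0.32,0.6,0],
  [0.33,0.32,1,0],
  [0.33,0.32,1,0],
])

```text
time: 3.82
ee_pos: [592.5, 114.6, 204.6]
eef_rot: [-3.13, -0.002, 2.018]
force: [-1.2, -0.5, -0.4]
opening: 85.5
gripper_force: 0.0
```

>>> jog_arm([
  [0,0,0.3,0],
  [0,0,0.6,0],
  [0,0,0.8,0],
  [0,0,1,0],
  [0,0,1,0],
  [0,0,1,0],
])

```text
time: 4.32
ee_pos: [596.7, 115.5, 130.8]
eef_rot: [-3.141, 0.0, 2.017]
force: [0.0, 0.4, 1.1]
opening: 85.7
gripper_force: 0.0
```

>>> jog_arm([
  [0,0,0.15,0],
  [0,0,0.3,0],
  [0,0,0.45,0],
  [0,0,0.57,0],
  [0,0,0.57,0],
  [0,0,0.57,0],
])

```text
time: 4.82
ee_pos: [595.8, 115.9, 83.7]
eef_rot: [-3.14, -0.0, 2.019]
force: [1.2, -0.4, -0.5]
opening: 85.6
gripper_force: 0.0
```

>>> jog_arm([
  [0,0,0,0],
  [0,0,0,0],
  [0,0,0,0],
  [0,0,0,0],
  [0,0,0,0],
  [0,0,0,0],
  [0,0,0,0],
  [0,0,0,0],
], jaw=-1, newtons=40)

```text
time: 5.48
ee_pos: [596.5, 116.0, 85.2]
eef_rot: [-3.142, 0.0, 2.019]
force: [-2.0, -1.1, 6.1]
opening: 29.4
gripper_force: 40.7
```

```bash
cat > look.py <<'E'
import sys
from plant import bot
from h import *
t=sys.argv[1];c=[int(a) for a in sys.argv[3:7]];n=sys.argv[2]
o=bot.get_obs();print(o["time"],o["ee_pos"],o["eef_rot"],o["opening"],o["force"])
i=bot.camera_info(n);im,d=bot.camera(n);np.savez(t+".npz",im=im,d=d,M=i["camera_from_world"],k=[i[a] for a in("fx","fy","cx","cy")])
cv2.imwrite(f"pics/{t}.png",cv2.resize(im[c[1]:c[3],c[0]:c[2],::-1],None,fx=4,fy=4))
E
python3 look.py s1 scene 220 130 400 280
```

```text
5.4833 [596.47290224 115.96793349  85.24464822] [-3.14153983e+00  4.27511340e-04  2.01913807e+00] 29.43007003104087 [-1.97299408 -1.14514401  6.07178332]
```

View pics/s1.png

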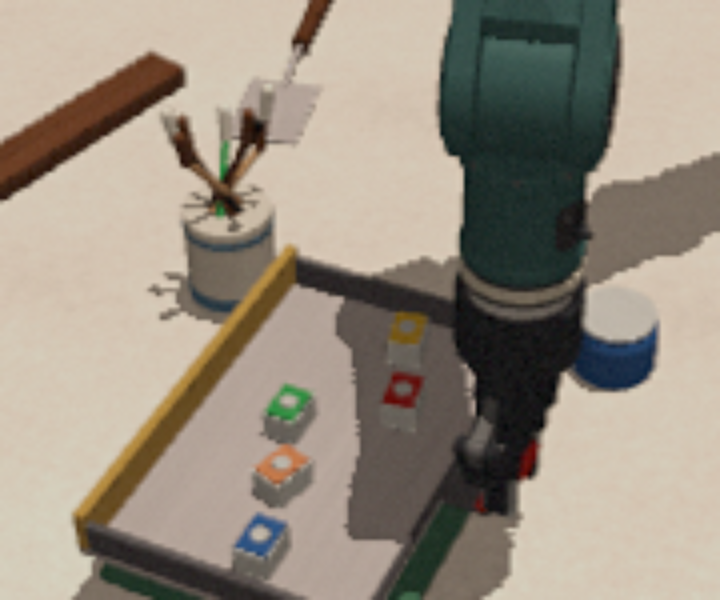

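The handle is gripped, with the opening at 29.4 mm against a 30 mm width, and the blocks are in separate lanes. Next I'll lift along the arc.

>>> jog_arm([
  [-0.02,0,-0.115,0],
  [-0.045,0,-0.23,0],
  [-0.074,0,-0.344,0],
  [-0.108,0,-0.456,0],
  [-0.145,0,-0.568,0],
  [-0.188,0,-0.676,0],
  [-0.234,0,-0.784,0],
  [-0.259,0,-0.838,0],
])

```text
time: 6.2
ee_pos: [605.9, 96.4, 153.0]
eef_rot: [3.141, 0.001, 2.018]
force: [2.4, -1.1, -7.3]
opening: 29.1
gripper_force: 42.0
```

>>> jog_arm([
  [-0.054,0,-0.104,0],
  [-0.11,0,-0.206,0],
  [-0.171,0,-0.306,0],
  [-0.238,0,-0.404,0],
  [-0.306,0,-0.5,0],
  [-0.379,0,-0.59,0],
  [-0.455,0,-0.68,0],
  [-0.495,0,-0.724,0],
])

```text
time: 6.87
ee_pos: [623.1, 60.8, 210.7]
eef_rot: [3.141, 0.0, 2.018]
force: [3.9, 0.2, -8.6]
opening: 29.2
gripper_force: 41.6
```

>>> jog_arm([
  [0,0,0,0],
  [0,0,0,0],
  [0,0,0,0],
  [0,0,0,0],
  [0,0,0,0],
  [0,0,0,0],
  [0,0,0,0],
  [0,0,0,0],
])

```text
time: 7.53
ee_pos: [622.7, 61.7, 209.7]
eef_rot: [-3.142, 0.0, 2.019]
force: [3.7, -0.8, -4.1]
opening: 29.4
gripper_force: 42.1
```

```bash
python3 look.py s2 scene 220 130 400 280
```

```text
7.5333 [622.74157412  61.69710599 209.69041991] [-3.14157763e+00  3.02650951e-04  2.01934319e+00] 29.39129009490137 [ 3.69844899 -0.79084956 -4.08545803]
```

View pics/s2.png

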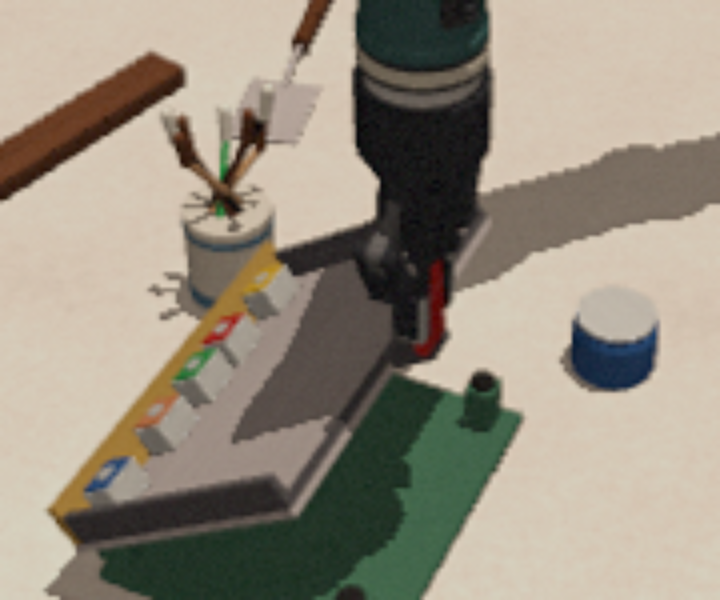

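The picture shows all five blocks at the fence, at crop pixels (110,480) to (265,285). I'll check how square they are from the depth data.

```bash
cat > chk.py <<'E'
import sys
from h import *
t,th=sys.argv[1],float(sys.argv[2])
im,d,M,k=load(t);P=cloud(d,M,k);a=np.radians(-64.2)
X=np.array([np.cos(a),np.sin(a),0]);Y=np.array([-X[1],X[0],0]);Z=np.array([0,0,1.])
H=X*388+Y*587+Z*50
c,s=np.cos(th),np.sin(th);x=c*X-s*Z;z=s*X+c*Z
q=np.stack([(P-H)@x+8,(P-H)@Y,(P-H)@z-6],-1)
fl=q[(abs(q[...,0]+70)<30)&(abs(q[...,1])<120)&(abs(q[...,2])<15)];print("floor z",np.median(fl[:,2]))
m=(q[...,2]>5)&(q[...,2]<20)&(q[...,0]<-10)&(q[...,0]>-45)&(abs(q[...,1])<125)
N,L=cv2.connectedComponents(m.astype(np.uint8),connectivity=4)
for j in range(1,N):
    p=q[L==j]
    if len(p)<15:continue
    f=p[p[:,0]<np.percentile(p[:,0],50)+2.5] if len(p)>10 else p
    g=cv2.fitLine(f[:,:2].astype(np.float32),cv2.DIST_HUBER,0,.01,.01).ravel()
    print(len(p),"y",p[:,1].min().round(1),p[:,1].max().round(1),"x10,50",np.percentile(p[:,0],[10,50]).round(1),"face dir",g[:2].round(2))
E
python3 chk.py s2 0.6
```

```text
floor z -1.8839492987032376
63 y -116.1 -82.0 x10,50 [-29.1 -25.7] face dir [ 0.07 -1.  ]
132 y -59.6 14.7 x10,50 [-29.4 -26.8] face dir [0.02 1.  ]
78 y 28.3 63.1 x10,50 [-28.9 -26. ] face dir [0.02 1.  ]
73 y 89.5 122.9 x10,50 [-28.3 -26.5] face dir [ 0.01 -1.  ]
```

>>> jog_arm([
  [0.04,0,0.044,0],
  [0.116,0,0.134,0],
  [0.189,0,0.224,0],
  [0.257,0,0.32,0],
  [0.324,0,0.418,0],
  [0.385,0,0.518,0],
  [0.441,0,0.62,0],
  [0.495,0,0.724,0],
])

```text
time: 8.25
ee_pos: [604.8, 98.8, 150.9]
eef_rot: [-3.141, -0.001, 2.02]
force: [-0.8, 0.3, -0.8]
opening: 29.3
gripper_force: 42.6
```

>>> jog_arm([
  [0.025,0,0.054,0],
  [0.071,0,0.162,0],
  [0.114,0,0.27,0],
  [0.151,0,0.382,0],
  [0.185,0,0.494,0],
  [0.214,0,0.608,0],
  [0.239,0,0.723,0],
  [0.249,0,0.78,0],
])

```text
time: 8.92
ee_pos: [596.2, 116.5, 87.8]
eef_rot: [-3.141, -0.002, 2.02]
force: [-2.5, 4.8, 0.9]
opening: 29.3
gripper_force: 40.0
```

>>> jog_arm([
  [0,0,0.01,0],
  [0.005,0,0.02,0],
  [0.005,0,0.03,0],
  [0.01,0,0.04,0],
  [0.01,0,0.05,0],
  [0.01,0,0.058,0],
  [0.01,0,0.058,0],
  [0.01,0,0.058,0],
])

```text
time: 9.58
ee_pos: [596.2, 116.6, 87.2]
eef_rot: [-3.141, 0.001, 2.02]
force: [-8.0, 1.7, 19.8]
opening: 29.5
gripper_force: 42.4
```

```bash
python3 look.py s3 scene 220 130 400 280; python3 chk.py s3 0; python3 chk.py s1 0|head -1
```

```text
9.5833 [596.20028131 116.62378321  87.16964101] [-3.14122725e+00  1.06655826e-03  2.01962810e+00] 29.510226973813097 [-7.970529    1.73396991 19.83301855]
floor z 0.9595441880236315
40 y -114.5 -81.1 x10,50 [-27.2 -25.5] face dir [0.01 1.  ]
86 y -75.8 17.0 x10,50 [-28.  -26.4] face dir [0.01 1.  ]
54 y 31.2 62.9 x10,50 [-27.9 -25.5] face dir [0.04 1.  ]
54 y 90.1 124.8 x10,50 [-28.3 -26.4] face dir [0.02 1.  ]
floor z 1.1599226839698353
```

The tray is on its rests, with the wrist pressing at about 20 N. I'll relieve that, release the handle and retreat upwards.

>>> jog_arm([
  [0,0,-0.01,0],
  [0,0,-0.02,0],
  [0,0,-0.02,0],
  [0,0,-0.02,0],
], newtons=20)

```text
time: 9.97
ee_pos: [596.2, 116.6, 87.3]
eef_rot: [-3.141, 0.0, 2.02]
force: [-4.7, 3.9, 9.5]
opening: 29.3
gripper_force: 41.2
```

>>> jog_arm([
  [0,0,0,0],
  [0,0,0,0],
  [0,0,0,0],
  [0,0,0,0],
  [0,0,0,0],
  [0,0,0,0],
  [0,0,0,0],
  [0,0,0,0],
], jaw=1)

```text
time: 10.63
ee_pos: [596.5, 116.0, 86.2]
eef_rot: [-3.141, 0.0, 2.019]
force: [-0.6, 1.0, 0.6]
opening: 85.5
gripper_force: 0.0
```

>>> jog_arm([
  [0,0,-0.15,0],
  [0,0,-0.4,0],
  [0,0,-0.7,0],
  [0,0,-1,0],
  [0,0,-1,0],
  [0,0,-1,0],
])

```text
time: 11.13
ee_pos: [597.7, 116.4, 168.6]
eef_rot: [3.138, 0.001, 2.019]
force: [0.9, 0.6, -0.9]
opening: 85.4
gripper_force: 0.0
```

```bash
python3 look.py s4 scene 220 130 400 280; python3 chk.py s4 0
```

```text
11.1333 [597.68641846 116.44705125 168.55885182] [3.13758554e+00 9.65262409e-04 2.01897643e+00] 85.39810117652874 [ 0.90869762  0.57304205 -0.92112527]
floor z 0.8914957471785243
38 y -111.3 -81.3 x10,50 [-27.6 -25. ] face dir [0.05 1.  ]
85 y -58.7 14.9 x10,50 [-28.  -26.3] face dir [ 0.01 -1.  ]
50 y 30.8 62.7 x10,50 [-27.4 -25.3] face dir [0.02 1.  ]
54 y 90.4 123.2 x10,50 [-27.8 -26.4] face dir [0.03 1.  ]
```

View pics/s4.png

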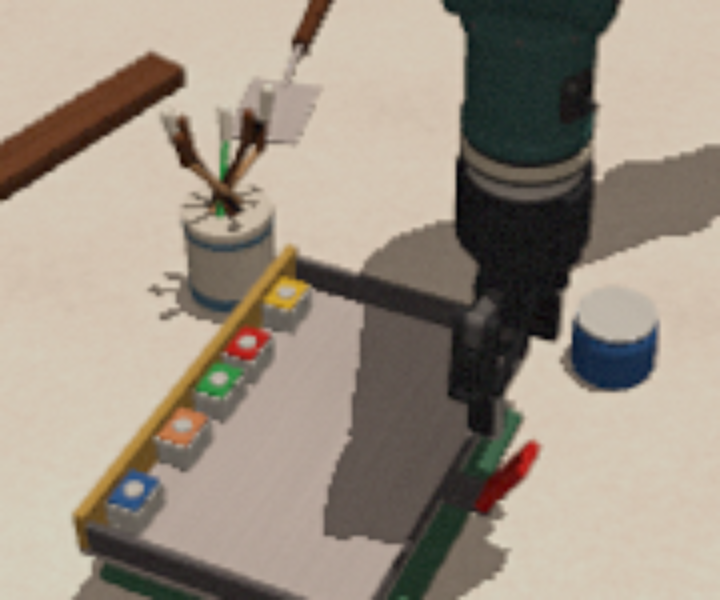

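The tray is level and the handle is free. All five blocks sit square in one row along the fence, at crop pixels (133,490) to (287,295).

```bash
python3 -c "
from plant import bot
print(bot.close_job())"
```

```text
the job is handed in; nothing more can be done
None
```

The job is handed in (no verdict was returned): the tray was tilted to about 0.6 rad, all five blocks slid into one row flat against the brass fence, and the tray is level on its rests and released.

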